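# Turn over the status flag

### The job

Two status flags stand on the desk, one with a round paddle and one with a square paddle. With the fingertips, gently push the round paddle up and right over its pivot until it lies fully flat on the other side of its stand, with the face that has two bars upward. Nothing is to be lifted: leave its stand where it is, and leave the square flag and the other things on the desk undisturbed.

Things in the scene. Friction and masses are not known exactly. Their poses are not given: they have to be found in the camera images.
- round_stand: loose 1.5 kg stand of the round flag: steel base 120 (x) x 110 (y) x 15 mm, two posts 18 x 8 mm at y = +-44 mm, 88 mm high, 80 mm free between them (60 mm beside the pivot, where rests 36 mm long in x reach in just below it). Origin: centre of the base's underside. The pivot is level, along the stand's y axis, 80 mm above the origin; z is up
- round_flag (a joint): angle of the round flag, rad. 0: paddle flat (level) towards the stand's own -x, ring face up; pi/2: straight up; pi (3.14): flat towards the stand's own +x, two-bar face up; stops at both ends. The hinge is stiff (0.04 N m friction): the flag stays at any angle it is left at. Starts flat or up to 0.3 rad raised
- round_paddle (a point): centre of the round paddle, a grey plastic disc 70 mm across, 6 mm thick, 46 mm from the pivot's axis (free edge 81 mm from it). x: along the flag from paddle to tail; z: out of the ring face. One face has a black embossed ring, the other two parallel black bars. The hub on the pivot is 12 mm thick, 56 mm long
- round_tail (a point): point on the ring-face side of the flag's tail, 42 mm from the pivot's axis. The tail is a flat tongue 28 mm wide and 6 mm thick, on the other side of the pivot from the paddle; it ends 56 mm from the axis. Pressing the tail down raises the paddle
- square_stand: the other flag's stand, same build as round_stand; to be left alone
- square_flag (a joint): angle of the square flag, same meaning as for the round one
- square_paddle (a point): centre of the square paddle, a grey plastic plate 66 x 66 x 6 mm, 46 mm from its pivot's axis; to be left alone
- weight: loose brass check weight with a knob, 38 mm across and 60 mm tall, stands between the two flags; origin at the centre of its underside
- roller: loose steel roller, 20 mm across and 60 mm tall, standing on its end at the right; origin at the centre of its underside
- jaw_insert: loose serrated steel jaw, 64 x 28 x 19 mm, lying nearer to the robot between the flags; origin at the centre of its underside
- oil_bottle: loose brown dropper bottle, 33 mm across and 102 mm tall, at the left; origin at the centre of its underside

How it is judged:
By the outcome, as a careful person would: the job done as asked, in the order asked, and still so for the second after the job is handed in, with the robot touching nothing.
It also fails if it takes over 48 s, if anything falls off the work surface, if the arm or the gripper's body presses on something with over 40 N, if the wrist force passes 120 N, or if a joint passes its speed limit or range.

### The arm

A 6-joint arm with a two-finger parallel gripper is mounted at the origin on a cart in front of the work surface, level with it; the furniture and walls round the work are solid. World frame = base frame: x ahead of the robot, y to its left, z up, the work surface at z = 0. Lengths are in m, angles in degrees, forces in N, time in s.
With the tool pointing down it reaches from about 0.4 to 0.825 m from the base axis. Payload 7 kg.
Tool frame: the origin (TCP) lies at the very end of the fingers, on their centre line; the grasp point (between the pads) lies 19 mm behind it; z points along the fingers, y is the direction in which the jaws open and shut (so a half turn about z gives the same grasp; the last joint's range is limited). The gripper opens to 88 mm and grips with 3 to 60 N. Pads are 19 mm wide; open, the fingers measure 130 mm over their backs; the gripper's body (78 mm by 193 mm) begins 47 mm behind the grasp point.
Start: joints at [-55.915, 20.546, 0.682, 0, -70.136, -16.507], TCP at [0.204, -0.643, 0.227] pointing down, gripper open.
Joint ranges: [-176.03, 176.03], [-82.01, 121.73], [-58.28, 71.71], [-173.87, 95.51], [-174.79, -0.11], [-173.66, 173.66]. Speed limits (degrees/s): [136.94, 136.94, 172.46, 180, 180, 180].

### API

Orientations are given as [roll, pitch, yaw] about the fixed x, y, z axes, in that order (R = Rz(yaw) Ry(pitch) Rx(roll)).
In Python, from plant import ctrl, snapshot, workorder gives the robot as it stands. The module is installed in compiled form; this text tells all that it offers.
- The arm moves only by the shell command python3 -m creep 'ROWS'. ROWS is JSON, a list of rows, each a list of 5 numbers: the shift along the tool's x, y, z scaled (see below), then the turn about the tool's z scaled (see below), then the finger opening in mm, from 0 to 87.6. A call has exactly 8 rows; each row is the pose to reach, as a shift and turn from the pose commanded when the call began, along the tool's axes at that moment, turning the shorter way round; what a row does not reach only later rows make up. The controller multiplies each number of a shift by 0.1 m and each number of a turn by 180 degrees. A row lasts 1/12 s, in which the tool goes at most 41.7 mm and 7.16 degrees, less where a joint would pass 70% of its speed; a pose out of reach is approached as far as the arm can. A call with a number of a shift or a turn outside -1 to 1 is refused whole. A call with a gripper value outside its range is refused whole. The fingers move at their own pace and stop on an object; the grip force is fixed at half the most. Time passes only in rows, so rows that repeat a pose let the fingers close, or fill a call up. It gives the time, the measured TCP pose, the force and the opening at its end, in the units of the state.
- ctrl.get_obs(): the state, without advancing time (a new reading comes with each control period).
- snapshot(name): name is "scene" or "top"; returns a dict with "img" (400x640x3 uint8, blue, green, red), "camera_matrix" (3x3 intrinsics, pixels), "xyz" and "rotation" of the camera in the world. Camera axes: x right, y up, looking along -z (the intrinsics and any distortion apply to the point x, -y, -z); pixel columns grow to the right and rows downward; lengths in m; the calibration is good to about 2 mm. A picture is of the moment at which its call begins. There is no depth.
- workorder.close_job(): hands the job in, once; it reports no verdict.
The state is a dict: "clock": time; "joint_pos": joint angles; "qvel": joint speeds; "tau": joint torques, N m; "tool_pos": TCP position; "orientation": TCP orientation; "force": force on the tool from outside, world axes, zero at the start; "moment": the same for the moment, N m; "opening": finger opening in m.
Only numpy, scipy, OpenCV 4.12 (cv2) and the standard library are available. Lean on these libraries where they do the work, as an engineer would, in place of code of your own. Each camera call takes 0.05 s, during which the arm holds its last target.

## Working session

There is one attempt and no reset: what is moved stays moved. The work goes in short steps, Python scripts to look and compute and a shell command to move; the robot and the scene stay as the last step left them, time stands still between calls to the robot, and variables do not carry over. Pictures are saved under pics/ and viewed, and the job is handed in when it is done.

```bash
mkdir -p pics; cat > h.py <<'E'
import numpy as np, cv2
from plant import ctrl, snapshot, workorder
def ray(s,u,v):
    K=np.array(s["camera_matrix"]);R=np.array(s["rotation"]);
    d=np.array([(u-K[0,2])/K[0,0],-(v-K[1,2])/K[1,1],-1.0]);d=R@d
    return np.array(s["xyz"]),d/np.linalg.norm(d)
def onz(s,u,v,z):
    o,d=ray(s,u,v);return o+d*(z-o[2])/d[2]
def proj(s,p):
    K=np.array(s["camera_matrix"]);R=np.array(s["rotation"]);c=R.T@(np.array(p)-np.array(s["xyz"]))
    return K[0,0]*c[0]/-c[2]+K[0,2],K[1,1]*-c[1]/-c[2]+K[1,2]
def tri(s1,p1,s2,p2):
    a,d=ray(s1,*p1);b,e=ray(s2,*p2)
    t=np.linalg.lstsq(np.stack([d,-e],1),b-a,rcond=None)[0]
    return (a+t[0]*d+b+t[1]*e)/2, np.linalg.norm(a+t[0]*d-b-t[1]*e)
E
python3 - <<'E'
from h import *
import pickle
o=ctrl.get_obs();print(o)
for n in("scene","top"):
    s=snapshot(n);cv2.imwrite(f"pics/{n}0.png",s["img"]);pickle.dump(s,open(f"{n}0.pkl","wb"))
    print({k:v for k,v in s.items() if k!="img"})
E
```

```text
{'clock': 0.0, 'joint_pos': array([-5.59121613e+01,  2.05922027e+01,  6.33765980e-01, -1.77508452e-02,
       -7.01349299e+01, -1.65055313e+01]), 'qvel': array([-0.08076443,  0.02849407, -0.02763375, -0.10173191, -0.11266323,
        0.00142487]), 'tau': array([ 2.39204292e-04, -5.82720137e+01,  2.93059820e+01,  6.99726328e+00,
        6.93379756e-03, -2.45358196e-04]), 'tool_pos': array([ 0.20370439, -0.6430281 ,  0.22562141]), 'orientation': array([ 1.79905740e+02, -1.05292372e-02, -1.62423729e+02]), 'force': array([0.2269104 , 0.52691177, 0.52082042]), 'moment': array([-0.00288895, -0.01819869, -0.00880241]), 'opening': 0.0878844425446131}
{'camera_matrix': array([[438.98896874,   0.        , 320.83506907],
       [  0.        , 438.98896874, 197.23392046],
       [  0.        ,   0.        ,   1.        ]]), 'xyz': array([0.17355073, 0.57788834, 0.92136362]), 'rotation': array([  40.79985993,    0.84444276, -152.56903385])}
{'camera_matrix': array([[508.22852557,   0.        , 316.3000979 ],
       [  0.        , 508.22852557, 198.96037491],
       [  0.        ,   0.        ,   1.        ]]), 'xyz': array([ 0.36178838, -0.04789544,  1.4012414 ]), 'rotation': array([  6.04455358,   0.23250263, -88.41187984])}
```

```bash
sed -i 's/R=np.array(s\["rotation"\])/R=Rot.from_euler("xyz",s["rotation"],degrees=True).as_matrix()/; 1a from scipy.spatial.transform import Rotation as Rot' h.py; cat h.py | head -12
```

```text
import numpy as np, cv2
from scipy.spatial.transform import Rotation as Rot
from plant import ctrl, snapshot, workorder
def ray(s,u,v):
    K=np.array(s["camera_matrix"]);R=Rot.from_euler("xyz",s["rotation"],degrees=True).as_matrix();
    d=np.array([(u-K[0,2])/K[0,0],-(v-K[1,2])/K[1,1],-1.0]);d=R@d
    return np.array(s["xyz"]),d/np.linalg.norm(d)
def onz(s,u,v,z):
    o,d=ray(s,u,v);return o+d*(z-o[2])/d[2]
def proj(s,p):
    K=np.array(s["camera_matrix"]);R=Rot.from_euler("xyz",s["rotation"],degrees=True).as_matrix();c=R.T@(np.array(p)-np.array(s["xyz"]))
    return K[0,0]*c[0]/-c[2]+K[0,2],K[1,1]*-c[1]/-c[2]+K[1,2]
```

View pics/scene0.png

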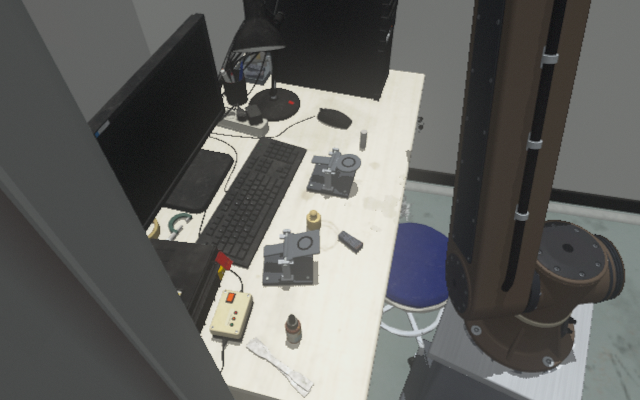

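View pics/top0.png

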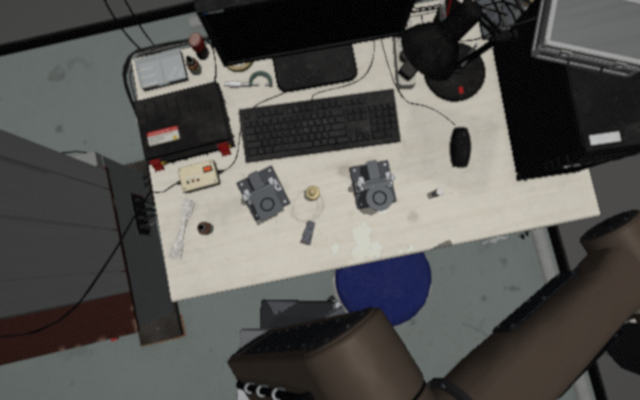

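```bash
python3 - <<'E'
from h import *
import pickle
S=pickle.load(open("scene0.pkl","rb"));T=pickle.load(open("top0.pkl","rb"))
def crop(im,x,y,w,h,k):return cv2.resize(im[y:y+h,x:x+w],None,fx=k,fy=k,interpolation=cv2.INTER_CUBIC)
cv2.imwrite("pics/s1.png",crop(S["img"],250,140,120,150,4))
cv2.imwrite("pics/t1.png",crop(T["img"],225,145,190,110,4))
E
```

```text
(no output)
```

View pics/s1.png

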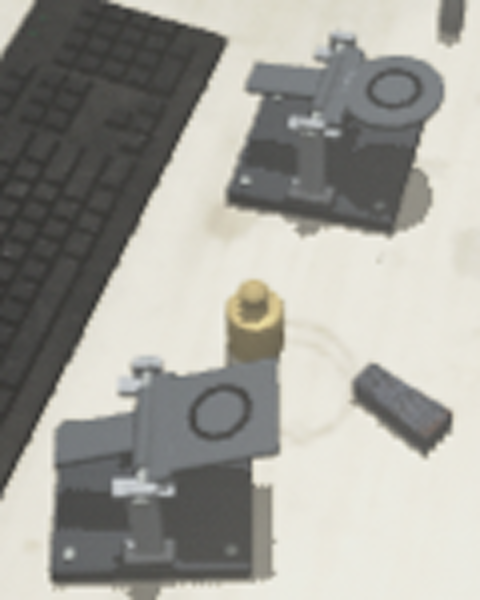

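View pics/t1.png

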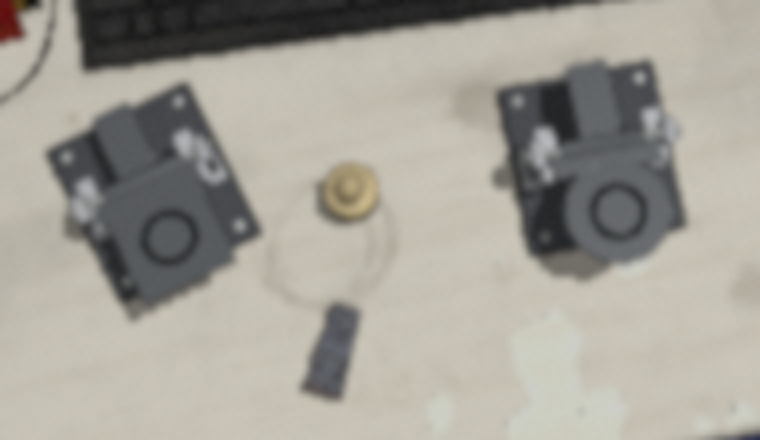

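```bash
python3 - <<'E'
from h import *
import pickle
S=pickle.load(open("scene0.pkl","rb"));T=pickle.load(open("top0.pkl","rb"))
t=lambda x,y:(225+x/4-.375,145+y/4-.375); s=lambda x,y:(250+x/4-.375,140+y/4-.375)
for n,a,b in [("ring",t(618,211),s(394,89)),("post1",t(543,145),s(316,123)),("post2",t(658,125),s(342,42)),("sqring",t(169,237),s(220,411)),
 ("weighttop",t(349,187),s(254,290)),("basecornR near",t(685,225),s(430,80)),("baseFL",t(500,90),s(228,205)),("baseNL",t(530,250),s(392,232)),("jaw",t(331,350),s(402,405))]:
    p,e=tri(T,a,S,b);print(n,p.round(4),round(e,4))
for c in [(500,90),(650,65),(685,225),(530,250)]:print(onz(T,*t(*c),.015).round(4))
for c in [(228,200),(392,227)]:print('s',onz(S,*s(*c),.015).round(4))
print("tail end corners", [onz(T,*t(*c),.09).round(4) for c in [(570,68),(605,62)]])
E
```

```text
ring [ 0.5094 -0.2021  0.0852] 0.0003
post1 [ 0.5486 -0.1544  0.079 ] 0.0081
post2 [ 0.5644 -0.2285  0.084 ] 0.0056
sqring [0.4834 0.0883 0.0955] 0.0005
weighttop [ 0.5238 -0.0262  0.056 ] 0.0005
basecornR near [ 0.504  -0.2508  0.0537] 0.0019
baseFL [ 0.6021 -0.1292 -0.006 ] 0.0015
baseNL [ 0.4876 -0.1525  0.0008] 0.0056
jaw [ 0.4157 -0.0168  0.0118] 0.0027
[ 0.5992 -0.1277  0.015 ]
[ 0.6195 -0.2309  0.015 ]
[ 0.509  -0.2563  0.015 ]
[ 0.489  -0.1505  0.015 ]
s [ 0.5939 -0.1174  0.015 ]
s [ 0.482 -0.146  0.015]
tail end corners [array([ 0.6022, -0.1688,  0.09  ]), array([ 0.6067, -0.1916,  0.09  ])]
```

```bash
cat >> h.py <<'E'
C=np.array([.5545,-.192]);YAW=12.
u=np.array([np.cos(np.radians(YAW)),np.sin(np.radians(YAW))]);v=np.array([-u[1],u[0]])
def rel(sx,sy,z):
    "shift (units 0.1 m) in tool axes from the measured pose to stand-frame target"
    o=ctrl.get_obs();R=Rot.from_euler("xyz",o["orientation"],degrees=True).as_matrix()
    w=np.append(C+sx*u+sy*v,z)
    return (R.T@(w-o["tool_pos"])/.1).round(3)
def st():
    o=ctrl.get_obs();d=o["tool_pos"][:2]-C
    print("t",round(o["clock"],2),"stand xyz",(d@u).round(4),(d@v).round(4),o["tool_pos"][2].round(4),"yaw",o["orientation"].round(2),"F",o["force"].round(2),"op",o["opening"].round(4))
E
python3 - <<'E'
from h import *
import pickle
T=pickle.load(open("top0.pkl","rb"));st()
print(rel(.046,0,.2))
for p in [(400,70),(430,80),(480,90),(420,60)]: print(onz(T,*p,.3).round(3))
E
```

```text
Traceback (most recent call last):
  File "h.py", line 26, in st
    print("t",round(o["clock"],2),"stand xyz",(d@u).round(4),(d@v).round(4),o["tool_pos"][2].round(4),"yaw",o["orientation"].round(2),"F",o["force"].round(2),"op",o["opening"].round(4))
                                                                                                                                                                   ^^^^^^^^^^^^^^^^^^
AttributeError: 'float' object has no attribute 'round'
```

```bash
sed -i 's/o\["opening"\].round(4)/round(o["opening"],4)/' h.py
python3 - <<'E'
from h import *
import pickle
T=pickle.load(open("top0.pkl","rb"));st()
print(rel(.046,0,.2))
for p in [(400,70),(430,80),(480,90),(420,60)]: print(onz(T,*p,.3).round(3))
E
```

```text
t 0.1 stand xyz -0.4369 -0.3683 0.2257 yaw [ 1.7992e+02 -1.0000e-02 -1.6243e+02] F [ 0.04  0.23 -0.81] op 0.0879
[-5.164  3.196  0.261]
[ 0.773 -0.219  0.3  ]
[ 0.752 -0.287  0.3  ]
[ 0.732 -0.398  0.3  ]
[ 0.798 -0.264  0.3  ]
```

```bash
python3 -m creep '[[-0.15,0.08,0,0.01,0],[-0.35,0.2,0,0.02,0],[-0.55,0.33,0,0.031,0],[-0.75,0.45,0,0.031,0],[-0.9,0.56,0,0.031,0],[-1,0.62,0,0.031,0],[-1,0.62,0,0.031,0],[-1,0.62,0,0.031,0]]'; python3 -c "
from h import *
st();print(rel(.046,0,.2))"
```

```text
clock: 0.77
tool_pos: [0.2808, -0.554, 0.2266]
orientation: [-180.0, -0.0, -167.9]
force: [-0.4, -0.7, 0.9]
opening: 0.0398
t 0.77 stand xyz -0.343 -0.2972 0.2266 yaw [-1.8000e+02 -1.0000e-02 -1.6793e+02] F [-0.39 -0.65  0.94] op 0.0398
[-3.894  2.967  0.265]
```

```bash
for i in 1; do python3 -m creep '[[-0.15,0.12,0,0,0],[-0.35,0.28,0,0,0],[-0.55,0.43,0,0,0],[-0.75,0.58,0,0,0],[-0.9,0.7,0,0,0],[-1,0.76,0,0,0],[-1,0.76,0,0,0],[-1,0.76,0,0,0]]'; done
python3 -m creep '[[-0.15,0.12,0,0,0],[-0.35,0.28,0,0,0],[-0.55,0.43,0,0,0],[-0.75,0.58,0,0,0],[-0.9,0.7,0,0,0],[-1,0.76,0,0,0],[-1,0.76,0,0,0],[-1,0.76,0,0,0]]'
python3 -m creep '[[-0.15,0.12,0,0,0],[-0.35,0.28,0,0,0],[-0.55,0.43,0,0,0],[-0.75,0.58,0,0,0],[-0.9,0.7,0,0,0],[-1,0.76,0,0,0],[-1,0.76,0,0,0],[-1,0.76,0,0,0]]'
python3 -c "
from h import *
st();print(rel(.046,0,.2))
s=snapshot('scene');cv2.imwrite('pics/s2.png',s['img'])"
```

```text
clock: 1.43
tool_pos: [0.3625, -0.4594, 0.2265]
orientation: [180.0, -0.0, -168.0]
force: [0.1, -0.2, -0.2]
opening: 0.0003
clock: 2.1
tool_pos: [0.4443, -0.3645, 0.2264]
orientation: [180.0, -0.0, -168.0]
force: [-0.3, -0.4, -0.1]
opening: 0.0006
clock: 2.77
tool_pos: [0.5262, -0.2694, 0.2263]
orientation: [180.0, -0.0, -168.0]
force: [0.2, -0.5, -0.2]
opening: 0.0005
t 2.77 stand xyz -0.0437 -0.0698 0.2263 yaw [ 1.7999e+02 -4.0000e-02 -1.6800e+02] F [ 0.23 -0.47 -0.21] op 0.0005
[-0.898  0.698  0.263]
```

View pics/s2.png

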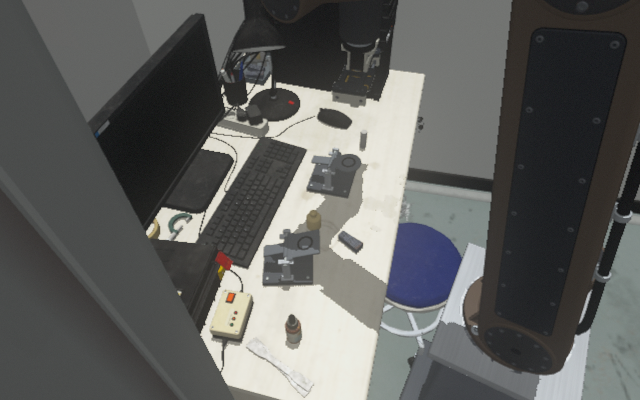

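The scene view shows the closed gripper at about (355,90), clear of everything, with the round flag untouched at (345,165). Next I move above the tail.

```bash
python3 -m creep '[[-0.15,0.12,0,0,0],[-0.35,0.28,0,0,0],[-0.55,0.43,0,0,0],[-0.75,0.58,0.2,0,0],[-0.88,0.68,0.4,0,0],[-0.91,0.7,0.7,0,0],[-0.91,0.7,0.9,0,0],[-0.91,0.7,0.9,0,0]]'
python3 -c "
from h import *
st();print(rel(.046,0,.09))
for n in ('scene','top'):
  s=snapshot(n);x,y=(290,100) if n=='scene' else (320,130)
  cv2.imwrite(f'pics/{n}3.png',cv2.resize(s['img'][y:y+120,x:x+120],None,fx=4,fy=4,interpolation=cv2.INTER_CUBIC))"
```

```text
clock: 3.48
tool_pos: [0.5977, -0.1818, 0.1318]
orientation: [179.8, -0.4, -168.1]
force: [-0.6, 0.9, -0.6]
opening: 0.0005
t 3.48 stand xyz 0.0444 0.001 0.1318 yaw [ 179.85   -0.42 -168.08] F [-0.63  0.88 -0.63] op 0.0005
[-0.02  -0.011  0.418]
```

View pics/scene3.png

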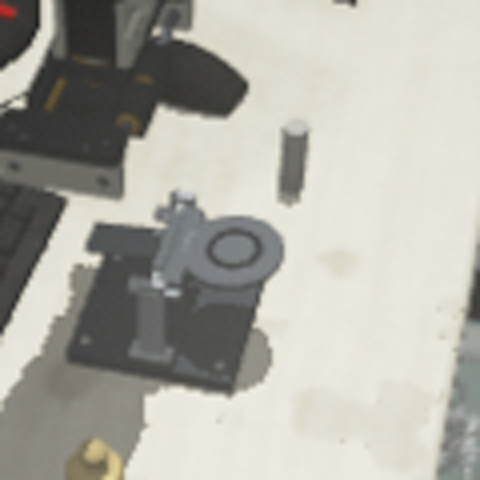

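View pics/top3.png

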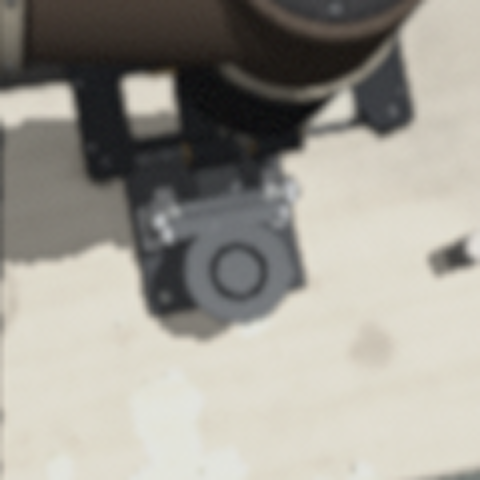

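```bash
python3 - <<'E'
from h import *
import pickle
S=pickle.load(open("scene0.pkl","rb"));T=pickle.load(open("top0.pkl","rb"))
p=ctrl.get_obs()["tool_pos"]
for q in (p,p+[0,0,.066],p+[0,0,.15]):
    a=np.array(proj(S,q))-[290,100];b=np.array(proj(T,q))-[320,130];print(a*4,b*4)
s=snapshot('scene');cv2.imwrite('pics/s4.png',cv2.resize(s['img'][20:170,220:420],None,fx=4,fy=4))
E
```

```text
[ 97.77055467 167.43368392] [217.32830025 116.66848004]
[95.09029407 89.51936776] [229.4086183   96.45984283]
[ 91.310284   -20.36431288] [246.80855529  67.35224709]
```

View pics/s4.png

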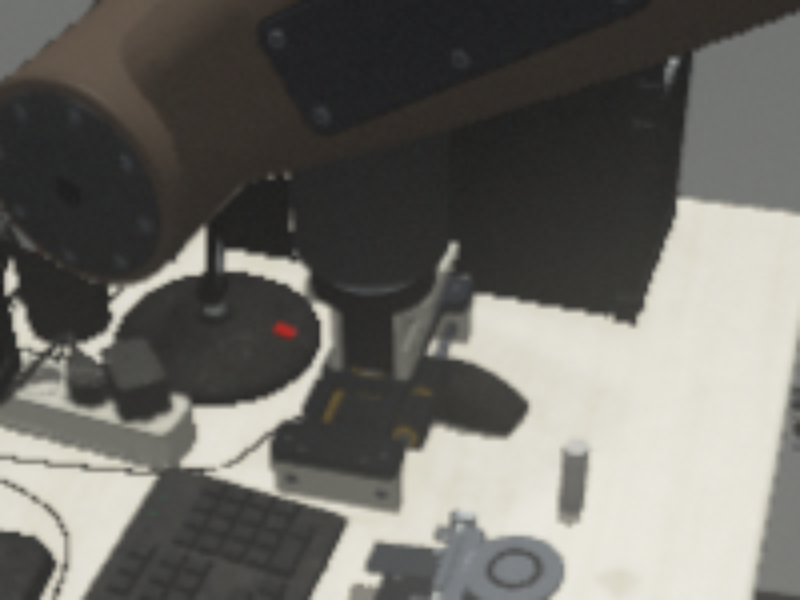

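```bash
python3 -m creep '[[0.03,-0.01,0.1,0,0],[0.06,-0.01,0.25,0,0],[0.06,-0.01,0.4,0,0],[0.06,-0.01,0.46,0,0],[0.06,-0.01,0.52,0,0],[0.06,-0.01,0.58,0,0],[0.06,-0.01,0.62,0,0],[0.06,-0.01,0.62,0,0]]'
python3 -c "
from h import *
st()
for n in ('scene','top'):
  s=snapshot(n);x,y=(290,100) if n=='scene' else (320,130)
  cv2.imwrite(f'pics/{n}5.png',cv2.resize(s['img'][y:y+120,x:x+120],None,fx=4,fy=4,interpolation=cv2.INTER_CUBIC))"
```

```text
clock: 4.3
tool_pos: [0.5955, -0.1837, 0.0744]
orientation: [-180.0, 0.0, -168.0]
force: [1.2, -0.4, -0.3]
opening: 0.0006
t 4.3 stand xyz 0.0418 -0.0004 0.0744 yaw [-1.7999e+02  1.0000e-02 -1.6800e+02] F [ 1.2  -0.44 -0.26] op 0.0006
```

View pics/scene5.png

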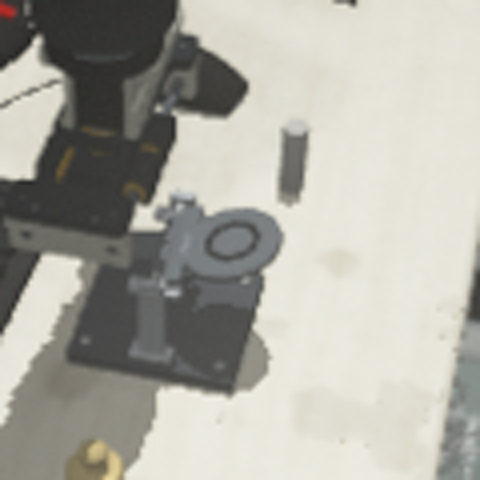

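View pics/top5.png

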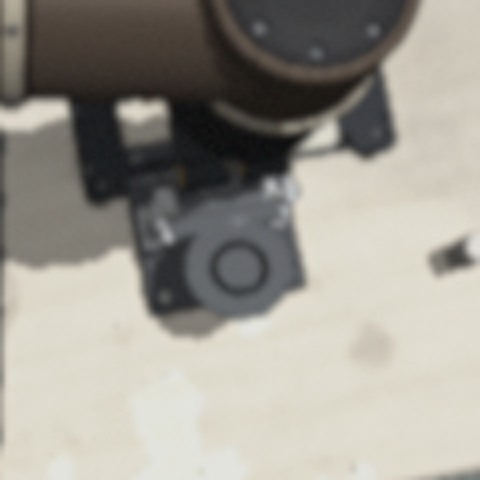

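The paddle has started rising (ring at (233,240) in the scene crop, up about 9 px) and the stand is unmoved. I'll keep pressing the tail.

```bash
python3 -m creep '[[0.01,0,0.03,0,0],[0.02,0,0.06,0,0],[0.03,0,0.1,0,0],[0.04,0,0.14,0,0],[0.05,0,0.18,0,0],[0.055,0,0.22,0,0],[0.055,0,0.24,0,0],[0.055,0,0.24,0,0]]'
python3 -c "
from h import *
st()
for n in ('scene','top'):
  s=snapshot(n);x,y=(290,100) if n=='scene' else (320,130)
  cv2.imwrite(f'pics/{n}6.png',cv2.resize(s['img'][y:y+120,x:x+120],None,fx=4,fy=4,interpolation=cv2.INTER_CUBIC))"
```

```text
clock: 5.07
tool_pos: [0.5894, -0.1847, 0.0497]
orientation: [180.0, -0.1, -168.0]
force: [0.6, 0.1, -0.3]
opening: 0.0005
t 5.07 stand xyz 0.0356 -0.0002 0.0497 yaw [ 1.7998e+02 -7.0000e-02 -1.6801e+02] F [ 0.63  0.09 -0.25] op 0.0005
```

View pics/scene6.png

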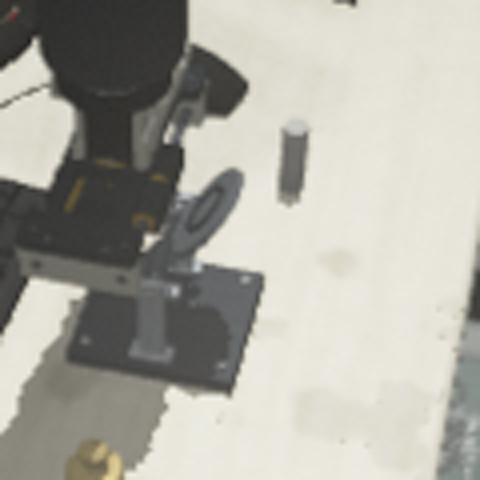

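View pics/top6.png

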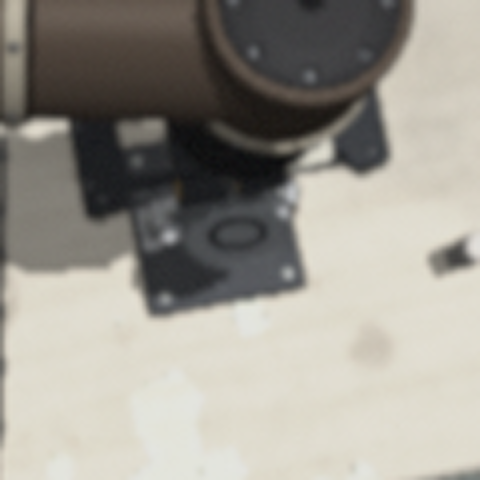

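The round paddle is raised to about 50° (edge-on at scene crop (215,210)) and the stand hasn't moved. Next: lift off, cross over to its robot side.

```bash
python3 -m creep '[[-0.05,0,-0.1,0,0],[-0.1,0,-0.3,0,0],[-0.1,0,-0.5,0,0],[-0.1,0,-0.7,0,0],[-0.1,0,-0.9,0,0],[-0.1,0,-1,0,0],[-0.1,0,-1,0,0],[-0.1,0,-1,0,0]]'
python3 -m creep '[[0,0,-0.3,0,0],[0,0,-0.5,0,0],[0.1,0,-0.5,0,0],[0.3,0,-0.5,0,0],[0.5,0,-0.5,0,0],[0.7,0,-0.5,0,0],[0.9,0,-0.5,0,0],[1,0,-0.5,0,0]]'
python3 -c "
from h import *
st();print(rel(-.09,0,.11))
for n in ('scene','top'):
  s=snapshot(n);x,y=(290,100) if n=='scene' else (320,130)
  cv2.imwrite(f'pics/{n}7.png',cv2.resize(s['img'][y:y+120,x:x+120],None,fx=4,fy=4,interpolation=cv2.INTER_CUBIC))"
```

```text
clock: 5.83
tool_pos: [0.5999, -0.1825, 0.1511]
orientation: [180.0, 0.1, -168.0]
force: [-0.0, -0.4, -0.8]
opening: 0.0004
clock: 6.5
tool_pos: [0.4992, -0.2036, 0.1992]
orientation: [179.9, -0.1, -168.0]
force: [1.8, 0.7, 0.4]
opening: 0.0005
t 6.5 stand xyz -0.0565 0.0002 0.1992 yaw [ 1.7993e+02 -1.3000e-01 -1.6804e+02] F [1.77 0.66 0.41] op 0.0005
[ 0.333 -0.003  0.893]
```

View pics/scene7.png

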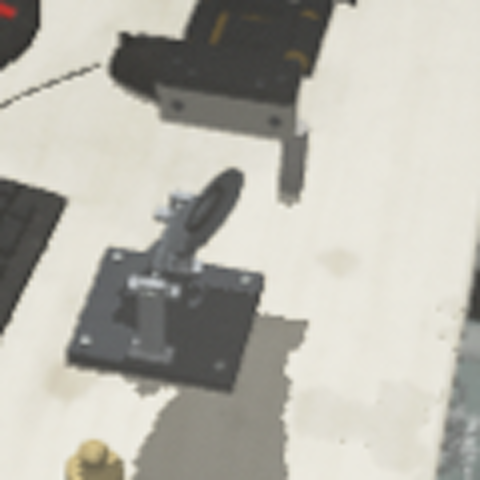

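The flag stays at about 50° (paddle at (215,205) in the crop). Now I go behind it and down.

```bash
python3 -m creep '[[0.2,0,0,0,0],[0.38,0,0.05,0,0],[0.38,0,0.25,0,0],[0.38,0,0.45,0,0],[0.38,0,0.65,0,0],[0.38,0,0.8,0,0],[0.38,0,0.88,0,0],[0.38,0,0.88,0,0]]'
python3 -m creep '[[-0.05,0,0,0,0],[-0.15,0,0,0,0],[-0.25,0,0,0,0],[-0.35,0,0,0,0],[-0.45,0,0,0,0],[-0.55,0,0,0,0],[-0.65,0,0,0,0],[-0.65,0,0,0,0]]'
python3 -c "
from h import *
st()
for n in ('scene','top'):
  s=snapshot(n);x,y=(290,100) if n=='scene' else (320,130)
  cv2.imwrite(f'pics/{n}8.png',cv2.resize(s['img'][y:y+120,x:x+120],None,fx=4,fy=4,interpolation=cv2.INTER_CUBIC))"
```

```text
clock: 7.27
tool_pos: [0.464, -0.2111, 0.1104]
orientation: [179.9, -0.2, -168.0]
force: [-0.7, -0.4, 0.7]
opening: 0.0006
clock: 7.93
tool_pos: [0.5306, -0.1975, 0.1125]
orientation: [-180.0, 0.0, -168.0]
force: [1.3, 0.4, -0.5]
opening: 0.0007
t 7.93 stand xyz -0.0246 -0.0004 0.1125 yaw [-1.7997e+02  5.0000e-02 -1.6795e+02] F [ 1.34  0.43 -0.48] op 0.0007
```

View pics/scene8.png

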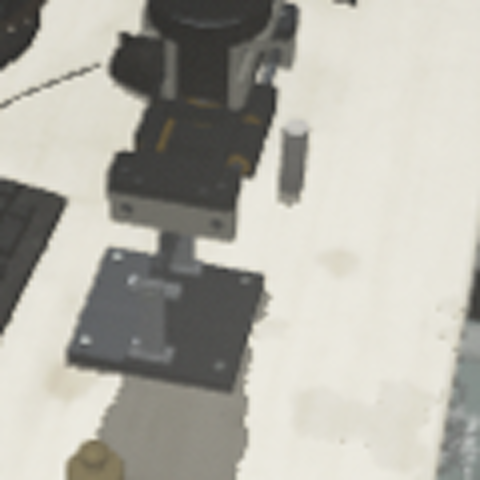

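View pics/top8.png

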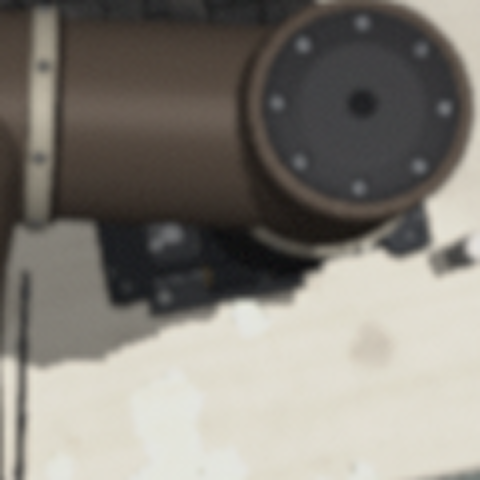

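```bash
python3 -m creep '[[-0.1,0,0,0,0],[-0.2,0,0,0,0],[-0.3,0,0,0,0],[-0.4,0,0,0,0],[-0.5,0,0,0,0],[-0.58,0,0,0,0],[-0.65,0,0,0,0],[-0.65,0,0,0,0]]'
python3 -c "
from h import *
st()
for n in ('scene','top'):
  s=snapshot(n);x,y=(290,100) if n=='scene' else (320,130)
  cv2.imwrite(f'pics/{n}9.png',cv2.resize(s['img'][y:y+120,x:x+120],None,fx=4,fy=4,interpolation=cv2.INTER_CUBIC))"
```

```text
clock: 8.7
tool_pos: [0.5936, -0.184, 0.1125]
orientation: [-180.0, 0.0, -168.0]
force: [-0.7, 0.3, -0.2]
opening: 0.0007
t 8.7 stand xyz 0.0399 -0.0003 0.1125 yaw [-1.7998e+02  4.0000e-02 -1.6797e+02] F [-0.71  0.29 -0.18] op 0.0007
```

View pics/scene9.png

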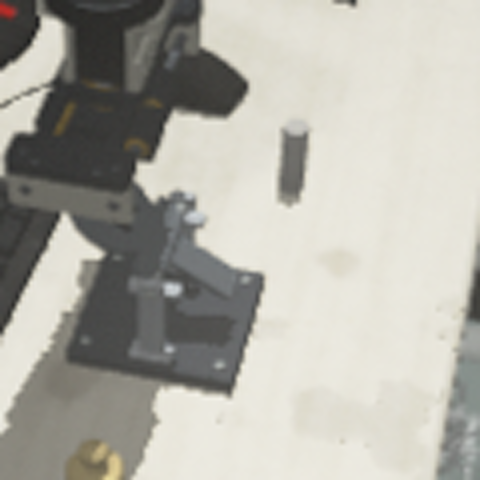

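The paddle is over on the far side at about 150°, with the tail showing at (215,270). Now I press it down onto its stop.

```bash
python3 -m creep '[[-0.05,0,0.03,0,0],[-0.1,0,0.08,0,0],[-0.13,0,0.13,0,0],[-0.13,0,0.18,0,0],[-0.13,0,0.22,0,0],[-0.13,0,0.26,0,0],[-0.13,0,0.27,0,0],[-0.13,0,0.27,0,0]]'
python3 -c "
from h import *
st()"
python3 -m creep '[[0,0,0.01,0,0],[0,0,0.015,0,0],[0,0,0.02,0,0],[0,0,0.025,0,0],[0,0,0.03,0,0],[0,0,0.03,0,0],[0,0,0.03,0,0],[0,0,0.03,0,0]]'
python3 -c "
from h import *
st()
print(ctrl.get_obs()['tau'].round(1))"
```

```text
clock: 9.47
tool_pos: [0.6042, -0.1817, 0.085]
orientation: [180.0, -0.1, -168.0]
force: [0.2, -0.1, 0.4]
opening: 0.0007
t 9.47 stand xyz 0.0507 -0.0002 0.085 yaw [ 1.7999e+02 -5.0000e-02 -1.6801e+02] F [ 0.21 -0.11  0.42] op 0.0007
clock: 10.13
tool_pos: [0.6046, -0.1816, 0.0826]
orientation: [-180.0, 0.0, -168.0]
force: [0.7, -0.0, 0.6]
opening: 0.0001
t 10.13 stand xyz 0.0512 -0.0003 0.0826 yaw [-180.    0. -168.] F [ 0.69 -0.01  0.62] op 0.0001
[  0.  -56.9  24.    5.7  -0.1   0. ]
```

```bash
python3 -m creep '[[0,0,0.005,0,0],[0,0,0.01,0,0],[0,0,0.01,0,0],[0,0,0.01,0,0],[0,0,0.01,0,0],[0,0,0.01,0,0],[0,0,0.01,0,0],[0,0,0.01,0,0]]'
python3 -m creep '[[0,0,0.005,0,0],[0,0,0.01,0,0],[0,0,0.01,0,0],[0,0,0.01,0,0],[0,0,0.01,0,0],[0,0,0.01,0,0],[0,0,0.01,0,0],[0,0,0.01,0,0]]'
python3 -c "
from h import *
st()"
```

```text
clock: 10.8
tool_pos: [0.6047, -0.1817, 0.0822]
orientation: [-180.0, 0.0, -168.0]
force: [-0.6, 0.6, 5.6]
opening: 0.0007
clock: 11.47
tool_pos: [0.6047, -0.1817, 0.0821]
orientation: [-180.0, 0.0, -168.0]
force: [-3.9, 1.8, 11.3]
opening: 0.0006
t 11.47 stand xyz 0.0513 -0.0004 0.0821 yaw [-1.7997e+02  4.0000e-02 -1.6797e+02] F [-3.91  1.76 11.27] op 0.0006
```

Firm stop reached (11 N, height no longer changing). Now I lift off and withdraw.

```bash
python3 -m creep '[[0,0,-0.1,0,0],[0,0,-0.3,0,0],[0,0,-0.5,0,0],[0,0,-0.7,0,0],[0,0,-0.9,0,0],[0,0,-1,0,0],[0,0,-1,0,0],[0,0,-1,0,0]]'
python3 -m creep '[[0.1,-0.1,-0.2,0,0],[0.25,-0.25,-0.4,0,0],[0.45,-0.45,-0.4,0,0],[0.65,-0.65,-0.4,0,0],[0.85,-0.85,-0.4,0,0],[1,-1,-0.4,0,0],[1,-1,-0.4,0,0],[1,-1,-0.4,0,0]]'
python3 -m creep '[[0.1,-0.1,0,0,0],[0.25,-0.25,0,0,0],[0.45,-0.45,0,0,0],[0.65,-0.65,0,0,0],[0.85,-0.85,0,0,0],[1,-1,0,0,0],[1,-1,0,0,0],[1,-1,0,0,0]]'
python3 -m creep '[[0.1,-0.1,0,0,0],[0.25,-0.25,0,0,0],[0.45,-0.45,0,0,0],[0.65,-0.65,0,0,0],[0.85,-0.85,0,0,0],[1,-1,0,0,0],[1,-1,0,0,0],[1,-1,0,0,0]]'
python3 - <<'E'
from h import *
import pickle
st()
for n in ('scene','top'):
  s=snapshot(n);pickle.dump(s,open(f"{n}E.pkl","wb"))
  x,y,w,h=(250,130,120,150) if n=='scene' else (225,135,190,120)
  cv2.imwrite(f'pics/{n}10.png',cv2.resize(s['img'][y:y+h,x:x+w],None,fx=4,fy=4,interpolation=cv2.INTER_CUBIC))
  a=pickle.load(open(f"{n}0.pkl","rb"))["img"]
  d=cv2.absdiff(a,s['img']).max(2);cv2.imwrite(f'pics/{n}diff.png',cv2.resize(d[y:y+h,x:x+w],None,fx=4,fy=4)*3)
E
```

```text
clock: 12.13
tool_pos: [0.6046, -0.1815, 0.1807]
orientation: [180.0, 0.0, -168.0]
force: [-0.3, 0.6, -0.1]
opening: 0.0005
clock: 12.8
tool_pos: [0.5263, -0.3009, 0.219]
orientation: [179.9, -0.1, -168.1]
force: [0.4, -0.2, -0.4]
opening: 0.0006
clock: 13.47
tool_pos: [0.4499, -0.4192, 0.2196]
orientation: [179.9, -0.1, -168.1]
force: [-0.9, 0.3, 0.2]
opening: -0.0001
clock: 14.13
tool_pos: [0.3733, -0.5377, 0.2198]
orientation: [180.0, -0.0, -168.1]
force: [-0.3, 0.4, 0.2]
opening: 0.0002
t 14.13 stand xyz -0.2492 -0.3005 0.2198 yaw [ 1.7995e+02 -3.0000e-02 -1.6805e+02] F [-0.33  0.42  0.25] op 0.0002
```

View pics/scene10.png

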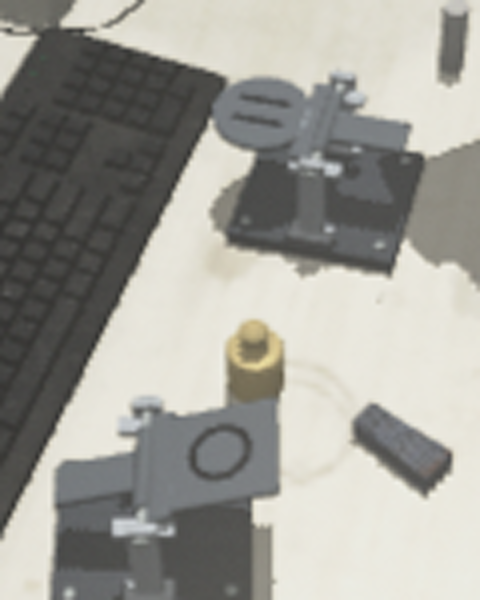

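View pics/top10.png

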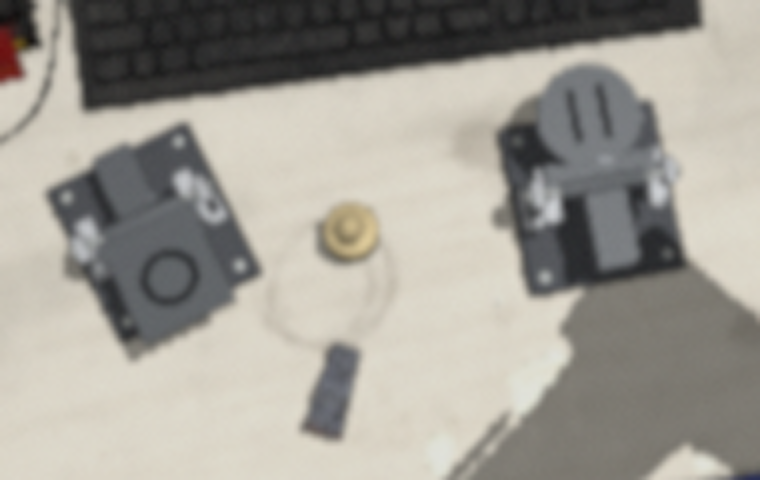

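View pics/topdiff.png

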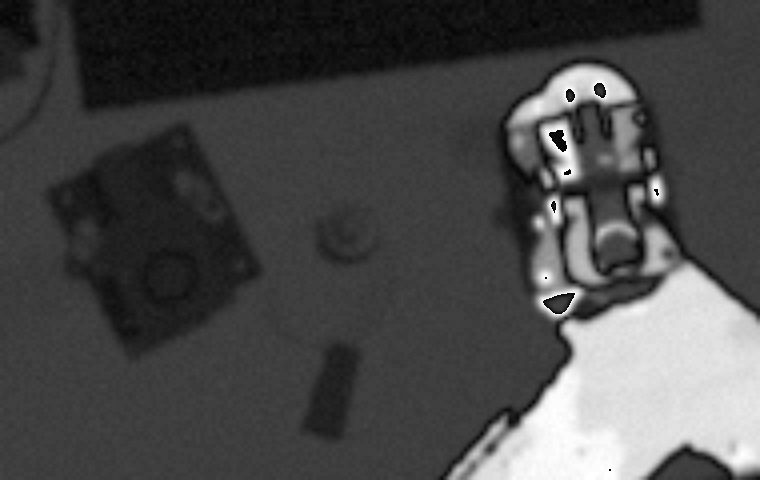

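View pics/scenediff.png

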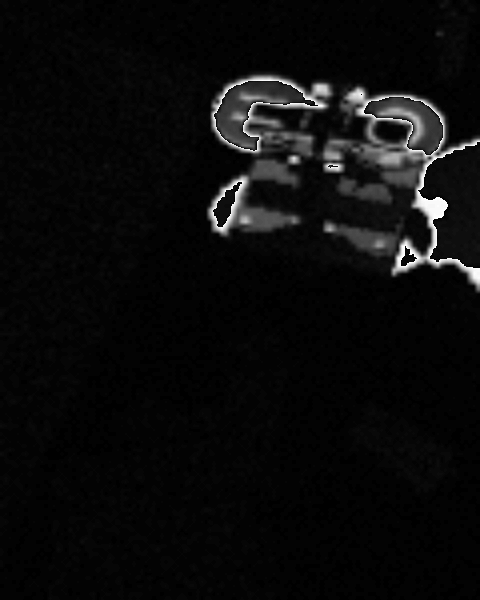

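Both views show the two-bar face up on the far side, and only the round flag and the arm's shadow differ from before. I'll triangulate the bars' height, then hand in.

```bash
python3 - <<'E'
from h import *
import pickle
S=pickle.load(open("sceneE.pkl","rb"));T=pickle.load(open("topE.pkl","rb"))
t=lambda x,y:(225+x/4-.375,135+y/4-.375); s=lambda x,y:(250+x/4-.375,130+y/4-.375)
for a,b in [((590,113),(264,110)),((575,115),(257,122)),((603,110),(268,100)),((585,66),(215,108))]:
    p,e=tri(T,t(*a),S,s(*b));d=p[:2]-C;print(p.round(4),(d@u).round(4),(d@v).round(4),round(e,4))
E
```

```text
[ 0.5999 -0.1833  0.0804] 0.0462 -0.0009 0.0021
[ 0.5995 -0.1735  0.0776] 0.0478 0.0088 0.0008
[ 0.6016 -0.1917  0.082 ] 0.0461 -0.0095 0.0028
[ 0.6351 -0.1799  0.0697] 0.0813 -0.0049 0.0014
```

```bash
python3 -c "
from h import *
print(workorder.close_job());st()"
```

```text
the job is handed in; nothing more can be done
None
the job is handed in; nothing more can be done
```

The round flag now lies flat on the far side of its stand with the two-bar face up, and the job is handed in at about 14 s of the 48 s allowed. With closed fingertips I pressed the tail down to raise the paddle to about 50°. I then pushed the paddle from behind over its pivot and pressed it lightly onto its stop, which held at about 11 N with the fingertip height no longer changing.

- **Final pictures:** both views show the two bars up. Comparing them with the first pictures, only the round flag and the arm's shadow had changed around the two flags; the stand, square flag, weight and jaw insert showed no shift. The roller was only partly in that comparison and the oil bottle was outside it, but the arm did not go near either of them.
- **Height check:** the bars triangulated at 80 mm, centred 46 mm beyond the pivot, against about 83 mm expected. The rays missed each other by about 2 mm, within the camera error. A rougher point on the paddle's outer rim came out lower, at 70 mm; I put that down to matching different rim points in the two views, since the flag was against its stop.

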